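Build a slide-drying stack with spacer bars and its two reagent bottles

ROBOT

A 6-joint arm with a two-finger parallel gripper is mounted at the origin on a cart in front of the work surface, level with it; the furniture and walls round the work are solid. World frame = base frame: x ahead of the robot, y to its left, z up, the work surface at z = 0. Lengths are in m, angles in rad, forces in N, time in s.
With the tool pointing down it reaches from about 0.35 to 0.975 m from the base axis. Payload 4.9 kg.
Tool frame: the origin (TCP) lies between the finger pads; the fingertips stand 11 mm ahead of it and the grasp point (between the pads) lies 8 mm behind it (manip.nose_length is the distance from the TCP to the fingertips, in m); z points along the fingers, y is the line along which they close (so a half turn about z gives the same grasp; the last joint's range is limited). The gripper opens to 85 mm and grips with 20 to 120 N. Pads are 22 mm wide; open, the fingers measure 114 mm over their backs; the gripper's body (76 mm by 85 mm) begins 54 mm behind the grasp point. The pads swing forward as they close: fully open they stand 13 mm farther back than shut.
Start: joints at [1.2, 0.053, 1.613, -0, 1.476, -0.119], TCP at [0.156, 0.605, 0.242] pointing down, gripper open.
Joint ranges: [-3.01, 3.01], [-1.01, 2.22], [0.06, 2.58], [-1.02, 4.17], [0.09, 2.62], [-3.14, 3.14]. Speed limits (rad/s): [2.57, 2.57, 3.14, 3.14, 3.14, 3.14].

INTERFACE

Orientations are given as a rotation vector (axis times angle).
In Python, from bench import status, vision, manip gives the robot as it stands.
- The arm moves only by the shell command python3 -m jog 'ROWS' [FORCE]. ROWS is text: rows parted by semicolons, each of 5 numbers parted by spaces: the shift along the world's x, y, z in mm, then the turn about the world's z in rad, then the finger opening in mm, from 0 to 85.4. In form: dx dy dz twist hand; .... A call has 1 to 8 rows; each row shifts and turns the commanded pose from where the row before left it; what a row does not reach is not made up. A row lasts 1/12 s, in which the tool goes at most 41.7 mm and 7.16 degrees, less where a joint would pass 70% of its speed; a pose out of reach is approached as far as the arm can. A call is refused whole if a number of a shift passes 41.7 or a number of a turn 0.125, either way. A call with a gripper value outside its range is refused whole. The fingers move at their own pace and stop on an object; FORCE is the grip in N (left out, the last holds). Time passes only in rows, so rows that do not move let the fingers close. It gives the time, the measured TCP pose, the force, the opening and the grip force at its end, in the units of the state.
- status.get_state(): the state, without advancing time (a new reading comes with each control period).
- vision.get_image(name): name is "scene" or "side" or "wrist"; returns a dict with "image" (420x560x3 uint8, blue, green, red), "vertical_fov" (degrees; the focal length in pixels is half the picture's height over the tangent of half this angle, whatever the lens; pixels are square), "cx", "cy" (the principal point, pixels), "eye" and "orientation" of the camera in the world; the wrist camera has in their place "mount" (4x4, takes a point from camera to tool coordinates, whose origin is the TCP and whose axes are the flange's). Camera axes: x right, y down, z forward; pixel columns grow to the right and rows downward; lengths in m; the calibration is good to about 2 mm. A picture is of the moment at which its call begins: read the wrist's pose just before it. There is no depth.
- manip.sign_off(): hands the job in; it is judged then, once.
The state is a dict: "time_s": time; "joints": joint angles; "joint_velocities": joint speeds; "tau": joint torques, N m; "position": TCP position; "eef_rot": TCP orientation; "ft_force": force on the tool from outside, world axes, zero at the start; "moment": the same for the moment, N m; "finger_gap": finger opening in m; "finger_force": force on a finger pad.
Only numpy, scipy, OpenCV 4.12 (cv2) and the standard library are available. Lean on these libraries where they do the work, as an engineer would, in place of code of your own. Each camera call takes 0.05 s, during which the arm holds its last target. There are 200 camera calls.

TASK

Stack the green slide tray over the aluminium one for drying: lay the two black spacer bars crosswise on the aluminium tray's rims, centred, one near each end, and set the green tray on both bars, squarely above the aluminium tray and the right way up. Stand the white-capped bottle on the bench just off the red end of the aluminium tray and the black-capped bottle just off its blue end, each upright in line with the tray's length with a gap of about 2 cm to the lug. Keep the green tray level and the bottles upright throughout, and leave the timer and the film roll alone.

Things in the scene. Friction and masses are not known exactly. Their poses are not given: they have to be found in the camera images.
- base_tray: the lower slide tray, bare aluminium with four glass slides in it, fixed to the bench (does not move). Open on top, 64 wide (its x) x 168 long (its y) x 24 high, walls 4 thick; over the coloured lugs on its two short ends it is 180 long. The RED lug is at its +y end, the BLUE lug at its -y end. Origin: centre of its underside, on the bench; z up. It may lie at any yaw.
- green_tray: the loose green plastic slide tray, same shape without lugs: 64 wide (x) x 168 long (y) x 24 high, open on top, walls 4 thick, slides fixed inside; 160 g. Grasp it across its 64 mm width at mid length. Both ways round are alike. Origin: centre of its underside; z up.
- bar_1: a loose black plastic spacer bar, 92 long (its x) x 14 x 14, 35 g; the two bars are alike. Origin: centre of its underside; z up at the start.
- bar_2: a loose black plastic spacer bar, 92 long (its x) x 14 x 14, 35 g; the two bars are alike. Origin: centre of its underside; z up at the start.
- white_cap_bottle: loose small brown reagent bottle with a white cap, upright: body 34 in diameter up to about 55 high, cap 22 in diameter, 75 high in all, 70 g. Origin: centre of its underside; z up.
- black_cap_bottle: loose small brown reagent bottle with a black cap, upright: body 34 in diameter up to about 55 high, cap 22 in diameter, 75 high in all, 70 g. Origin: centre of its underside; z up.
- timer: bystander: white bench timer, 66 x 66 x 18, loose; origin: centre of its underside. To be left alone.
- film_roll: bystander: white roll of sealing film standing on its flat face, 61 in diameter, 26 high, loose; origin: centre of its underside. To be left alone.

How it is judged:
By the outcome, as a careful person would: the job done as asked, in the order asked, and still so for the second after the job is handed in, with the robot touching nothing.
It also fails if it takes over 115 s, if anything falls off the work surface, if the arm or the gripper's body presses on something with over 40 N, if the wrist force passes 120 N, or if a joint passes its speed limit or range.

## Working session

There is one attempt and no reset: what is moved stays moved. The work goes in short steps, Python scripts to look and compute and a shell command to move; the robot and the scene stay as the last step left them, time stands still between calls to the robot, and variables do not carry over. Pictures are saved under pics/ and viewed, at most 14 in all, crops included, and the job is handed in when it is done.

```bash
ls; mkdir -p pics
python3 - <<'E'
from bench import status, vision, manip
import cv2,numpy as np,pickle
s=status.get_state();print(s['time_s'],s['position'],s['eef_rot'],s['finger_gap'])
d={}
for n in ['scene','side','wrist']:
    r=vision.get_image(n);d[n]=r;cv2.imwrite(f'pics/{n}0.png',r['image'])
    print(n,{k:v for k,v in r.items() if k!='image'})
pickle.dump((s,d),open('v0.pkl','wb'))
E
```

```text
pics
0.0 [0.15549143 0.60474188 0.24106511] [-0.39444736 -3.11620569  0.00312918] 0.08540028546323222
scene {'vertical_fov': 55.60691771326898, 'cx': 283.1503156907028, 'cy': 214.29919411287213, 'eye': array([-0.02132249, -0.72004963,  0.49066622]), 'orientation': array([-1.90626369,  0.7547291 , -0.44021755])}
side {'vertical_fov': 45.854698509975194, 'cx': 286.46904997685954, 'cy': 201.99501698738828, 'eye': array([ 0.55751898, -1.40403297,  1.00067117]), 'orientation': array([-2.16812199,  0.03809091, -0.01007703])}
wrist {'vertical_fov': 67.39959840664565, 'cx': 282.65116427301143, 'cy': 206.112865509485, 'mount': array([[ 6.75864662e-05, -9.65254989e-01, -2.61309781e-01,
         6.59038317e-02],
       [ 9.99999876e-01, -6.38295461e-05,  4.94425601e-04,
         4.70253659e-04],
       [-4.93926063e-04, -2.61309782e-01,  9.65254865e-01,
        -1.31718263e-01],
       [ 0.00000000e+00,  0.00000000e+00,  0.00000000e+00,
         1.00000000e+00]])}
```

View pics/scene0.png

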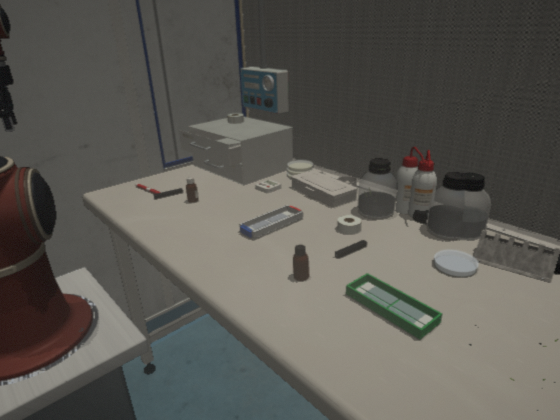

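View pics/side0.png

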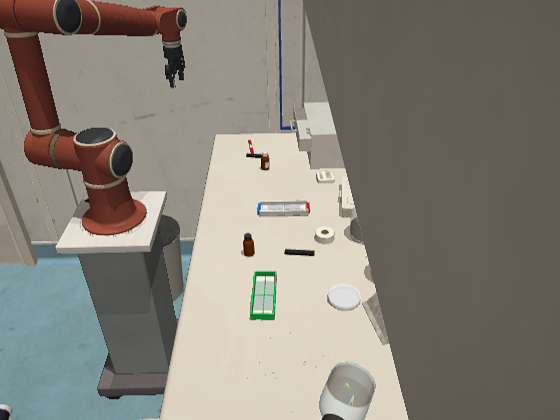

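View pics/wrist0.png

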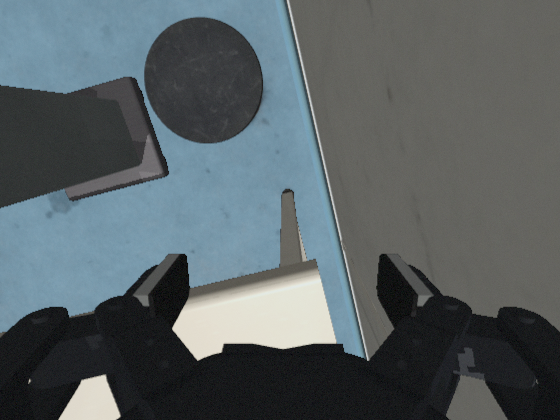

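The scene view shows the aluminium tray at (272,220), blue end left and red right. The green tray is at (392,302), bars at (352,248) and (168,193), the black-capped bottle at (301,263) and the other bottle at (192,190). In the side view the tray is at (283,208), green at (264,295), bars at (300,252) and (255,156), bottles at (248,245) and (265,161). The wrist view shows only floor and the bench edge.

```bash
cat > h.py <<'E'
import numpy as np,cv2,pickle
from scipy.spatial.transform import Rotation as R
from bench import status,vision
def cam(r,s=None):
    f=210/np.tan(np.radians(r['vertical_fov'])/2)
    if 'mount' in r:
        T=np.eye(4);T[:3,:3]=R.from_rotvec(s['eef_rot']).as_matrix();T[:3,3]=s['position'];T=T@r['mount']
        return f,r['cx'],r['cy'],T[:3,:3],T[:3,3]
    return f,r['cx'],r['cy'],R.from_rotvec(r['orientation']).as_matrix(),np.array(r['eye'])
def ray(c,p):
    f,cx,cy,M,e=c;return e,M@np.array([(p[0]-cx)/f,(p[1]-cy)/f,1])
def plane(c,p,z):
    e,d=ray(c,p);return e+d*(z-e[2])/d[2]
def tri(*cp):
    A=[];b=[]
    for c,p in cp:
        e,d=ray(c,p);d=d/np.linalg.norm(d);P=np.eye(3)-np.outer(d,d);A.append(P);b.append(P@e)
    A=np.vstack(A);b=np.hstack(b);x,*_=np.linalg.lstsq(A,b,rcond=None);return x,np.linalg.norm(A@x-b)
def proj(c,X):
    f,cx,cy,M,e=c;v=M.T@(np.array(X)-e);return np.array([cx+f*v[0]/v[2],cy+f*v[1]/v[2]])
def snap(name,n='wrist'):
    s=status.get_state();r=vision.get_image(n);cv2.imwrite(f'pics/{name}.png',r['image']);pickle.dump((s,r),open(f'{name}.pkl','wb'));return cam(r,s),r['image'],s
def load(name):
    s,r=pickle.load(open(f'{name}.pkl','rb'));return cam(r,s),r['image'],s
E
python3 - <<'E'
from h import *
s,d=pickle.load(open('v0.pkl','rb'));S=cam(d['scene']);D=cam(d['side']);np.set_printoptions(precision=3,suppress=True)
for n,a,b in [('base',(272,221),(284,208)),('blue',(246,230),(259,208)),('red',(297,211),(309,208)),('green',(392,302),(264,295)),('barA',(352,248),(300,252)),('barB',(168,193),(255,156)),('bbot cap',(300,249),(248,236)),('wbot cap',(191,181),(265,155)),('film',(349,225),(325,235)),('timer',(268,185),(326,176))]:
    print(n,*tri((S,a),(D,b)),plane(S,a,.02),plane(D,b,.02))
im=np.hstack([cv2.resize(d['scene']['image'][165:325,130:450],None,fx=2.4,fy=2.4,interpolation=2)]);cv2.imwrite('pics/c1.png',im)
E
```

```text
base [0.586 0.009 0.013] 0.0008343250900259516 [ 0.576 -0.003  0.02 ] [ 0.586 -0.     0.02 ]
blue [0.499 0.008 0.017] 0.0009498533778336045 [0.497 0.005 0.02 ] [0.5   0.003 0.02 ]
red [0.672 0.002 0.015] 0.0005713899606768062 [ 0.665 -0.006  0.02 ] [ 0.672 -0.004  0.02 ]
green [ 0.52  -0.41   0.016] 0.0020954025315182774 [ 0.516 -0.411  0.02 ] [ 0.519 -0.416  0.02 ]
barA [ 0.629 -0.227  0.011] 0.0005672647746859174 [ 0.616 -0.237  0.02 ] [ 0.628 -0.237  0.02 ]
barB [0.478 0.38  0.016] 2.4778774418707928e-05 [0.474 0.372 0.02 ] [0.478 0.374 0.02 ]
bbot cap [ 0.471 -0.215  0.069] 0.0004261416141035163 [ 0.529 -0.156  0.02 ] [ 0.467 -0.151  0.02 ]
wbot cap [0.52  0.3   0.065] 0.0015459616464888908 [0.579 0.412 0.02 ] [0.519 0.38  0.02 ]
film [ 0.714 -0.148  0.012] 0.0016497848110270336 [ 0.7   -0.159  0.02 ] [ 0.713 -0.156  0.02 ]
timer [0.753 0.222 0.009] 0.0007570666885996673 [0.735 0.2   0.02 ] [0.751 0.205 0.02 ]
```

View pics/c1.png

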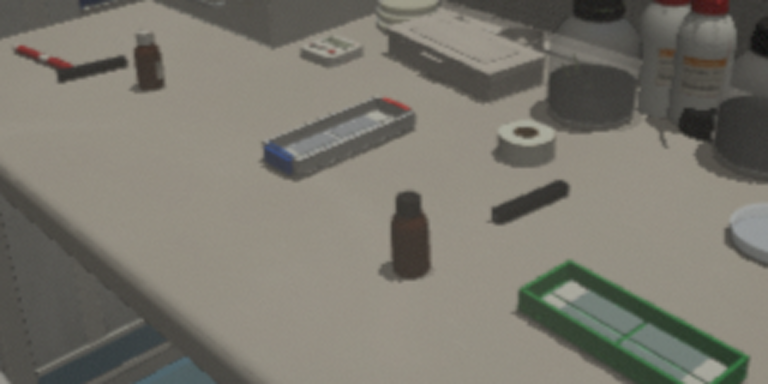

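The crop confirms the white cap is on the bottle at far left, next to bar 2 and a red pen. The black-capped bottle is near the centre. Next I move over bar 2 and the white bottle for wrist views.

```bash
python3 -m jog '30 -25 0 0.05 85; 30 -25 0 0.05 85; 30 -25 0 0.05 85; 30 -25 0 0.05 85; 30 -25 0 0.05 85; 30 -25 0 0 85; 30 -25 0 0 85; 30 -25 0 0 85' 40
python3 -m jog '30 -25 0 0 85;30 -25 0 0 85; 10 -10 0 0 85; 0 0 0 0 85; 0 0 0 0 85'
python3 - <<'E'
from h import *
c,im,s=snap('w1');print(s['time_s'],s['position'],s['eef_rot'])
E
```

```text
time_s: 0.82
position: [0.3967, 0.4037, 0.2421]
eef_rot: [-0.003, -3.141, 0.0]
ft_force: [0.6, 0.7, 0.2]
finger_gap: 0.0848
finger_force: 0.0
time_s: 1.23
position: [0.4657, 0.345, 0.2418]
eef_rot: [-0.005, -3.14, -0.0]
ft_force: [-0.1, 0.8, -0.4]
finger_gap: 0.0849
finger_force: 0.0
1.2333 [0.46565381 0.34495926 0.24183617] [-5.32062585e-03 -3.14024693e+00 -2.29978296e-04]
```

View pics/w1.png

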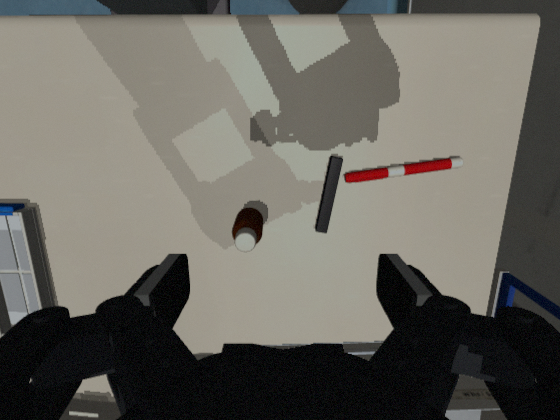

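The wrist view has bar 2 from (336,157) to (322,231), the pen's end at (345,177) just beside it, and the white cap at (245,241). Next is a survey along −y to get overlapping wrist views of everything else.

```bash
sn(){ python3 -c "
from h import *
c,im,s=snap('$1');print(s['time_s'],s['position'],s['eef_rot'])"; }
python3 -m jog '8 -38 0 0 85;8 -38 0 0 85;8 -38 0 0 85;8 -38 0 0 85;8 -38 0 0 85; 8 -38 0 0 85; 0 0 0 0 85;0 0 0 0 85' >/dev/null; sn w2
python3 -m jog '0 -38 0 0 85;0 -38 0 0 85;0 -38 0 0 85;0 -38 0 0 85;0 -38 0 0 85; 0 0 0 0 85;0 0 0 0 85' >/dev/null; sn w3
python3 -m jog '0 -38 0 0 85;0 -38 0 0 85;0 -38 0 0 85;0 -38 0 0 85; 0 0 0 0 85;0 0 0 0 85' >/dev/null; sn w4
python3 -m jog '0 -38 0 0 85;0 -38 0 0 85;0 -38 0 0 85;0 -38 0 0 85; 0 0 0 0 85;0 0 0 0 85' >/dev/null; sn w5
python3 -c "
import cv2,numpy as np
i=[cv2.imread(f'pics/w{k}.png')[:320] for k in (2,3,4,5)]
cv2.imwrite('pics/m1.png',cv2.resize(np.vstack([np.hstack(i[:2]),np.hstack(i[2:])]),(800,457),interpolation=cv2.INTER_AREA))"
```

```text
1.95 [0.51339527 0.11721952 0.24230583] [-4.94948004e-03 -3.14148961e+00 -1.04761180e-03]
2.5833 [ 0.51382447 -0.07208493  0.24222916] [-3.23454697e-03 -3.14143635e+00 -1.30095954e-03]
3.1333 [ 0.51434768 -0.22374687  0.24204293] [-2.01004079e-03 -3.14126596e+00 -1.75041948e-03]
3.6833 [ 0.51462007 -0.37565849  0.24188639] [-1.28633711e-03 -3.14130179e+00 -2.01527950e-03]
```

View pics/m1.png

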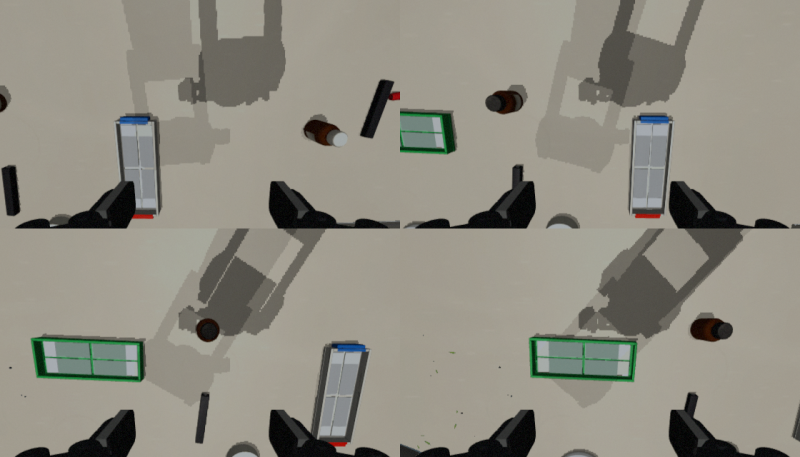

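The montage covers all four views. The aluminium tray (blue at top, red at bottom) appears in the first three, green in the last three. Bar 1 is at about (203,418) in tile 3, and the bottle caps are near (338,138) in tile 1 and (208,330) in tile 3. Next I fit the poses.

```bash
cat > fit.py <<'E'
from h import *
from scipy.optimize import minimize
np.set_printoptions(precision=4,suppress=True)
def comp(m,seed,rad=8):
    n,l,st,ce=cv2.connectedComponentsWithStats(m.astype(np.uint8))
    ys,xs=np.nonzero(l);i=np.argmin((xs-seed[0])**2+(ys-seed[1])**2);k=l[ys[i],xs[i]];return l==k,ce[k],st[k]
def hsv(im): return cv2.split(cv2.cvtColor(im,cv2.COLOR_BGR2HSV))
def box(p,L,W,H):
    x,y,a,z=p;c,s=np.cos(a),np.sin(a)
    return [(x+c*u-s*v,y+s*u+c*v,z+w) for u in(-L/2,L/2) for v in(-W/2,W/2) for w in(0,H)]
def sil(c,p,d):
    q=np.array([proj(c,X) for X in box(p,*d)]);h=cv2.convexHull((q*16).astype(np.int32))
    m=np.zeros((420,560),np.uint8);cv2.fillConvexPoly(m,h,255,cv2.LINE_AA,4);return m/255.
def fitbox(views,p0,d):
    V=[(c,cv2.fillConvexPoly(np.zeros((420,560),np.uint8),cv2.convexHull(np.argwhere(m)[:,::-1].astype(np.int32)),1)) for c,m in views]
    def cost(q):
        p=np.array(q)*[.01,.01,.1,.01]
        return sum(np.abs(sil(c,p,d)-m).sum()/m.sum() for c,m in V)
    q0=np.array(p0)/[.01,.01,.1,.01];S=np.vstack([q0]+[q0+e for e in np.eye(4)*.6])
    r=minimize(cost,q0,method='Nelder-Mead',options=dict(initial_simplex=S,xatol=1e-3,fatol=1e-5,maxiter=600));return r.x*[.01,.01,.1,.01],r.fun/len(V)
E
python3 - <<'E'
from fit import *
W={k:load(f'w{k}') for k in range(1,6)}
t=1/.714
def m_green(im): h,s,v=hsv(im);return (h>50)&(h<80)&(s>120)
def m_black(im): return im.max(2)<60
def col(im,n):
    h,s,v=hsv(im)
    return ((h>100)&(h<125)&(s>130)) if n=='b' else (((h<8)|(h>172))&(s>150)&(v>90))
G=[(W[k][0],comp(m_green(W[k][1]),sd)[0]) for k,sd in [(4,(90*t,130*t)),(5,(182*t,130*t))]]
print('green',fitbox(G,[.52,-.41,np.pi/2,0],(.168,.064,.024)),[g[1].sum() for g in G])
def bm(k,sd):
    m,c,st=comp(m_black(W[k][1]),sd);print(st);return W[k][0],m
print('bar1',fitbox([bm(4,(203*t,190*t)),bm(2,(10*t,190*t))],[.629,-.227,0,0],(.092,.014,.014)))
print('bar2',fitbox([bm(1,(329,194)),bm(2,(377*t,110*t))],[.478,.38,0,0],(.092,.014,.014)))
for n,seeds in [('b',{2:(134*t,119*t),3:(253*t,119*t),4:(348*t,119*t)}),('r',{3:(247*t,214*t),4:(337*t,214*t)})]:
    L=[]
    for k,sd in seeds.items():
        m,c,st=comp(col(W[k][1],n),sd);print(n,k,c,st);L.append((W[k][0],c))
    print(n,tri(*L))
for n,ks in [('wcap',[(1,(245,241)),(2,(340*t,139*t))]),('bcap',[(4,(208*t,101*t)),(5,(325*t,101*t)),(3,(91*t,102*t))])]:
    L=[(W[k][0],p) for k,p in ks];print(n,tri(*L))
E
python3 -c "
import cv2,numpy as np
i=[cv2.imread('pics/w3.png')[140:320,150:450],cv2.imread('pics/w4.png')[100:200,240:360]]
cv2.imwrite('pics/c2.png',np.hstack([cv2.resize(i[0],(600,360)),cv2.resize(cv2.copyMakeBorder(i[1],0,80,0,0,0),(200,300))[:,:].copy() if 0 else np.zeros((360,1,3),np.uint8)]))"
```

```text
green (array([ 0.5191, -0.4064,  1.5229, -0.0041]), np.float64(0.035071094717481155)) [np.int64(3103), np.int64(2774)]
[274 231  19  70 752]
[   2  232   26   70 1270]
bar1 (array([ 0.6281, -0.2232, -0.1197, -0.0012]), np.float64(0.1447953051722342))
[315 156  28  77 957]
[ 505  112   46   81 1604]
bar2 (array([ 0.4852,  0.3995, -0.1808,  0.0018]), np.float64(0.14352061493668478))
b 2 [188.1744 167.6192] [168 163  42  11 407]
b 3 [355.3837 166.7129] [335 162  41  11 404]
b 4 [489.5179 166.432 ] [465 162  47  11 419]
b (array([0.4984, 0.0111, 0.0186]), np.float64(0.00022055795997172285))
r 3 [345.9198 301.7647] [329 299  36   6 187]
r 4 [473.2977 301.2137] [460 299  26   6 131]
r (array([0.6559, 0.0037, 0.0421]), np.float64(6.361657830592329e-05))
wcap (array([0.5177, 0.3072, 0.0739]), np.float64(0.00037425858839197656))
bcap (array([ 0.4672, -0.215 ,  0.0768]), np.float64(0.00039046394423104336))
```

View pics/c2.png

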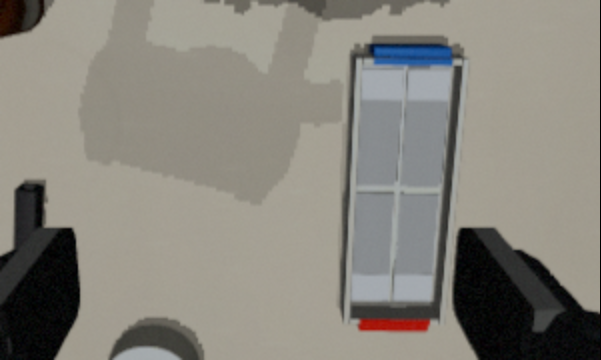

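Crop: the aluminium tray rim has outer corners at about (327,168), (383,169) and (322,301) in full-image pixels, with the red lug at (347,302), partly hidden in other views. I'll take a centred view of it, then a closer one of bar 1.

```bash
sn(){ python3 -c "
from h import *
c,im,s=snap('$1');print(s['time_s'],s['position'],s['eef_rot'])"; }
python3 -m jog '7 38 -4 0 85;7 38 -4 0 85;7 38 -4 0 85;7 38 -4 0 85;7 38 -4 0 85;7 38 -4 0 85;7 38 -4 0 85;6 38 -4 0 85' >/dev/null
python3 -m jog '0 38 -5 0 85;0 38 -5 0 85;0 4 0 0 85;0 0 0 0 85;0 0 0 0 85' >/dev/null; sn w6
python3 -m jog '5 -37 -7 0 85;5 -37 -7 0 85;5 -37 -7 0 85;5 -37 -7 0 85;5 -37 -7 0 85;5 -38 -7 0 40;0 0 -10 0 40;0 0 -10 0 40' >/dev/null
python3 -m jog '0 0 -10 0 40;0 0 0 0 40;0 0 0 0 40';  sn w7
cat > mont.py <<'E'
import cv2,numpy as np,sys
o,*k=sys.argv[1:]
cv2.imwrite(f'pics/{o}.png',cv2.resize(np.hstack([cv2.imread(f'pics/{n}.png')[:370] for n in k]),(800,int(370*800/560/len(k))),interpolation=cv2.INTER_AREA))
E
python3 mont.py m2 w6 w7
```

```text
4.8167 [0.56820851 0.00884185 0.20063862] [-2.24295692e-03  3.14118001e+00 -7.14719787e-04]
time_s: 5.78
position: [0.598, -0.2144, 0.1272]
eef_rot: [-0.001, -3.14, -0.002]
ft_force: [0.3, -0.3, -0.0]
finger_gap: 0.0398
finger_force: 0.0
5.7833 [ 0.59795021 -0.21442346  0.12715721] [-1.16422411e-03 -3.13960089e+00 -1.84026912e-03]
```

View pics/m2.png

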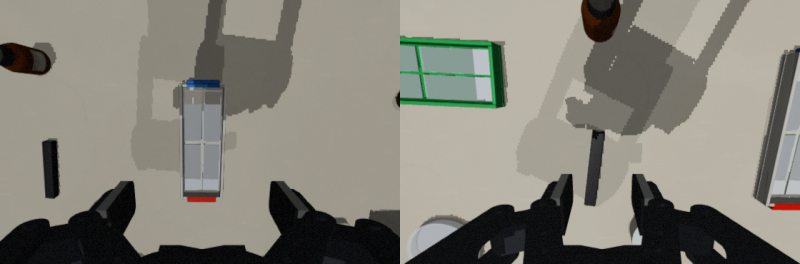

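w6 shows the tray from blue (204,83) to red (201,199) in montage pixels with bar 1 at left. w7 shows bar 1 straight between the fingers, at about (595,168).

Run:
```python
from fit import *
W={k:load(f'w{k}') for k in range(1,8)}
def m_black(im): return im.max(2)<60
def col(im,n):
    h,s,v=hsv(im)
    return ((h>100)&(h<125)&(s>130)) if n=='b' else (((h<8)|(h>172))&(s>150)&(v>90))
def bm(k,sd):
    m,c,st=comp(m_black(W[k][1]),sd);print(st,c);return W[k][0],m
print('bar1',fitbox([bm(7,(272,236)),bm(6,(70,235))],[.629,-.227,0,0],(.092,.014,.014)))
B={};
for n in 'br':
    L=[]
    for k,sd in {'b':{2:(188,167),3:(355,167),6:(286,118)},'r':{3:(346,302),6:(282,279)}}[n].items():
        m,c,st=comp(col(W[k][1],n),sd);print(n,k,st);L.append((W[k][0],c))
    B[n]=tri(*L);print(n,B[n])
im=W[6][1]
cv2.imwrite('pics/c3.png',cv2.resize(im[95:305,215:350],None,fx=2.8,fy=2.8,interpolation=cv2.INTER_CUBIC))
```

```text
[ 259  182   28  106 1639] [271.9646 234.8096]
[  59  196   24   82 1555] [ 70.8219 235.901 ]
bar1 (array([ 0.6273, -0.2234, -0.1251, -0.0014]), np.float64(0.11716715565841934))
b 2 [168 163  42  11 407]
b 3 [335 162  41  11 404]
b 6 [261 112  47  11 453]
b (array([0.4984, 0.0109, 0.0182]), np.float64(0.00040656050333406695))
r 3 [329 299  36   6 187]
r 6 [262 276  40   7 279]
r (array([0.669 , 0.0083, 0.0214]), np.float64(0.00013617552899014443))
```

View pics/c3.png

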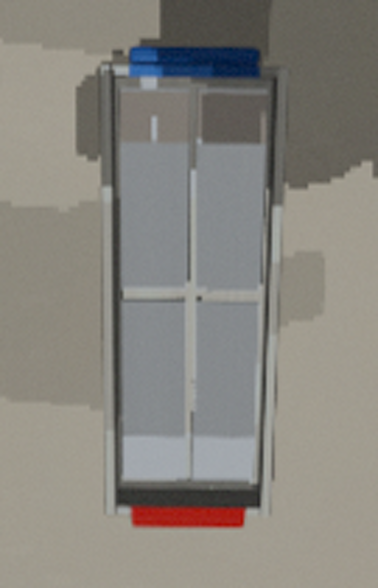

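Run:
```python
from fit import *
c,im,s=load('w6')
P=[plane(c,(x/2.8+215,y/2.8+95),.024)[:2] for x,y in [(104,66),(287,67),(108,515),(270,513)]]
print(P);a=np.array(P);print(a.mean(0),np.linalg.norm(a[0]-a[1]),np.linalg.norm(a[2]-a[3]),np.linalg.norm(a[0]-a[2]),np.linalg.norm(a[1]-a[3]))
d=(a[2]+a[3]-a[0]-a[1]);print('yaw',np.arctan2(d[1],d[0]))
c7,im7,s7=load('w7')
m=comp(im7.max(2)<60,(272,236))[0]
o=cv2.resize(im7[150:320,180:360],None,fx=3,fy=3,interpolation=cv2.INTER_CUBIC)
p=[.6273,-.2234,-.1251,0]
for X in box(p,.092,.014,.014):
    q=(proj(c7,X)-[180,150])*3;cv2.circle(o,tuple(int(v) for v in q),3,(0,0,255) if X[2]>.01 else (255,0,0),-1)
cv2.imwrite('pics/c4.png',o)
```

```text
[array([ 0.5005, -0.0196]), array([0.5007, 0.0421]), array([ 0.6677, -0.022 ]), array([0.6668, 0.0406])]
[0.5839 0.0103] 0.06166947322636553 0.06261434019768454 0.1672668011774427 0.16607148634411878
yaw -0.011860261292408572
```

View pics/c4.png

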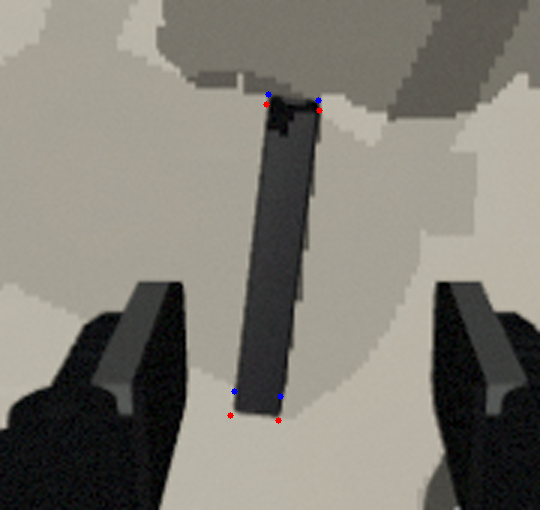

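The overlay fits bar 1 to about 1 mm. The aluminium tray centre is (0.584, 0.010), with its length axis at −0.013 rad and red toward +x. Now I grasp bar 1.

```bash
python3 -m jog '7 -2 -10 -0.06 36;7 -2 -20 -0.065 36;7 -2 -20 0 36;7 -2 -20 0 36;0 0 -18 0 36;0 0 -12 0 36;0 0 -8 0 36;0 0 0 0 36'
python3 -m jog '0 0 -4 0 36;0 0 0 0 36;0 0 0 0 5;0 0 0 0 5;0 0 0 0 5;0 0 0 0 5' 30
python3 -m jog '0 0 10 0 5;0 0 20 0 5;0 0 20 0 5; 0 0 20 0 5; 0 0 20 0 5; 0 0 0 0 5'
```

```text
time_s: 6.5
position: [0.6257, -0.2227, 0.0187]
eef_rot: [-0.198, -3.133, -0.002]
ft_force: [0.1, 0.3, 0.1]
finger_gap: 0.0363
finger_force: 0.0
time_s: 7.0
position: [0.6275, -0.2242, 0.0177]
eef_rot: [0.199, 3.133, -0.001]
ft_force: [0.2, 0.6, 4.2]
finger_gap: 0.0128
finger_force: 31.0
time_s: 7.5
position: [0.6295, -0.225, 0.1123]
eef_rot: [0.198, 3.127, -0.005]
ft_force: [1.0, 0.2, 1.3]
finger_gap: 0.0129
finger_force: 30.5
```

```bash
python3 -m jog '1 19 0 -0.1214 5;1 19 0 -0.1214 5;1 19 0 -0.1214 5;1 19 0 -0.1214 5;1 19 0 -0.1214 5;1 19 0 -0.1214 5;1 19 0 -0.1214 5;1 19 0 -0.1214 5' 
python3 -m jog '2 19 0 -0.1214 5;2 19 0 -0.1214 5;1 20 0 -0.1214 5;1 22 0 -0.1214 5;0 0 0 0 5;0 0 0 0 5;0 0 0 0 5'
python3 - <<'E'
from fit import *
c,im,s=snap('w8');print(s['position'],R.from_rotvec(s['eef_rot']).as_matrix()[:2,1],s['joints'])
E
```

```text
time_s: 8.17
position: [0.6339, -0.0707, 0.105]
eef_rot: [-1.647, -2.673, 0.001]
ft_force: [-1.1, -0.4, -0.3]
finger_gap: 0.0131
finger_force: 30.5
time_s: 8.75
position: [0.6402, 0.0079, 0.1055]
eef_rot: [-2.233, -2.209, 0.002]
ft_force: [-0.3, -0.0, 0.4]
finger_gap: 0.0128
finger_force: 30.5
[0.6402 0.0079 0.1055] [ 0.9999 -0.0112] [-0.1036  0.2051  1.6835 -0.0005  1.2542 -0.0922]
```

View pics/w8.png

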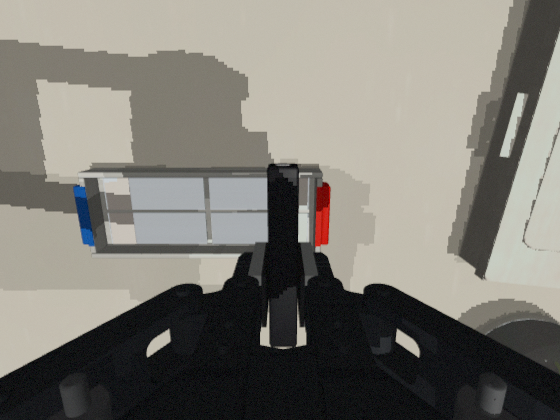

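w8 shows the bar held squarely across, with ends at rows ~165 and ~345 in column 283, and the aluminium tray below. I compute the held bar's offset.

Run:
```python
from fit import *
c,im,s=load('w8')
for z in (.1015,.0875):
  for p in [(283,165),(283,172),(283,345)]: print(z,p,plane(c,p,z))
print(im[155:180,283].max(1),im[335:352,283].max(1))
for p in [(82,172),(322,167),(96,255),(316,254)]: print(plane(c,p,.024))
```

```text
0.1015 (283, 165) [0.6411 0.056  0.1015]
0.1015 (283, 172) [0.6411 0.053  0.1015]
0.1015 (283, 345) [ 0.6401 -0.0352  0.1015]
0.0875 (283, 165) [0.6411 0.0541 0.0875]
0.0875 (283, 172) [0.6411 0.0508 0.0875]
0.0875 (283, 345) [ 0.64   -0.0465  0.0875]
[195 196 195 188 177 175 175 162 107 109 118  35  22  40  55  67  71  68
  65  65  67  59  23  21  14] [ 34  34  34  37  32  33  33  37  33  33  30  83 160 168  57  16  19]
[0.504  0.0423 0.024 ]
[0.6675 0.0439 0.024 ]
[ 0.5034 -0.0188  0.024 ]
[ 0.6645 -0.0198  0.024 ]
```

```bash
python3 -m jog '4 0 -15 0 5;0 0 -15 0 5;0 0 -15 0 5;0 0 -10 0 5;0 0 -5 0 5;0 0 0 0 5;0 0 0 0 5' 
python3 -m jog '0 0 -2 0 5;0 0 0 0 5;0 0 -1 0 5;0 0 0 0 5'
```

```text
time_s: 9.38
position: [0.6445, 0.0082, 0.0459]
eef_rot: [-2.235, -2.207, 0.001]
ft_force: [0.9, 0.5, -0.2]
finger_gap: 0.0131
finger_force: 30.5
time_s: 9.72
position: [0.645, 0.0083, 0.0438]
eef_rot: [2.235, 2.207, 0.001]
ft_force: [0.5, -0.1, -0.3]
finger_gap: 0.0129
finger_force: 30.5
```

```bash
python3 -m jog '0 0 -1 0 5;0 0 0 0 5;0 0 -1 0 5;0 0 0 0 5'
python3 -m jog '0 0 0 0 20;0 0 0 0 20;0 0 0 0 20;0 0 0 0 22;0 0 0 0 22'
python3 -m jog '0 0 6 0 24;0 0 15 0 40;0 0 20 0 40;0 0 20 0 40;0 0 20 0 60;0 0 10 0 60;0 0 0 0 60;0 0 0 0 60'
python3 -c "
from h import *
c,im,s=snap('w9');print(s['position'])"
```

```text
time_s: 10.05
position: [0.6449, 0.0083, 0.0416]
eef_rot: [2.235, 2.207, 0.0]
ft_force: [-0.6, -0.1, 1.8]
finger_gap: 0.0125
finger_force: 30.8
time_s: 10.47
position: [0.6446, 0.0083, 0.0412]
eef_rot: [-2.236, -2.207, 0.0]
ft_force: [0.1, -0.3, -0.1]
finger_gap: 0.0218
finger_force: 0.0
time_s: 11.13
position: [0.6452, 0.0082, 0.1335]
eef_rot: [2.234, 2.206, 0.002]
ft_force: [-0.7, -1.1, -0.5]
finger_gap: 0.0601
finger_force: 0.0
[0.64522634 0.00822881 0.13349151]
```

View pics/w9.png

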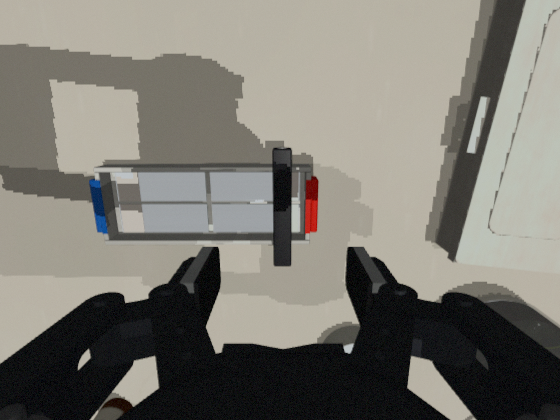

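w9 shows bar 1 lying crosswise near the red end, column 283, overhanging both rims about evenly (rows 148–266 against rims 168–240). Now I go to hover over bar 2 and check both numerically.

```bash
python3 -m jog '-16 32 0 0.117 60;-16 32 0 0.117 60;-16 32 0 0.117 60;-16 32 0 0.117 60;-16 32 0 0.117 60;-16 32 0 0.117 60;-16 32 0 0.117 60;-16 32 0 0.117 60' >/dev/null
python3 -m jog '-16 32 0 0.117 60;-16 32 0 0.117 60;-16 32 0 0.117 60;-16 32 0 0.117 36;0 0 0 0 36;0 0 0 0 36'
python3 - <<'E'
from fit import *
c9,i9,s9=load('w9')
m,ce,st=comp(i9.max(2)<60,(283,200));print(st)
print('placed',fitbox([(c9,m)],[.645,.01,1.56,.024],(.092,.014,.014)))
for p in [(95,170),(313,167),(108,243),(308,244)]: print(plane(c9,p,.024)[:2])
c,im,s=snap('w10');print(s['position'],R.from_rotvec(s['eef_rot']).as_matrix()[:2,1])
q=proj(c,[.485,.3995,.014]);m,ce,st=comp(im.max(2)<60,q);print(q,st,ce)
c1,i1,_=load('w1');m1=comp(i1.max(2)<60,(329,194))[0]
print(fitbox([(c,m)],[.485,.3995,-.18,0],(.092,.014,.014)))
print(fitbox([(c,m),(c1,m1)],[.485,.3995,-.18,0],(.092,.014,.014)))
h,sa,v=hsv(im);r=((h<8)|(h>172))&(sa>150)&(v>70);ys,xs=np.nonzero(r);i=np.argmin(xs);print('pen',len(xs),plane(c,(xs[i],ys[i]),.005),plane(c,(xs[xs<xs[i]+4].mean(),ys[xs<xs[i]+4].max()),.005))
E
```

```text
time_s: 12.35
position: [0.4509, 0.3929, 0.1303]
eef_rot: [-0.278, -3.127, 0.004]
ft_force: [0.5, -0.3, 0.6]
finger_gap: 0.0359
finger_force: 0.0
[ 272  148   20  118 1929]
placed (array([0.645 , 0.008 , 1.5608, 0.0167]), np.float64(0.03998819536668141))
[0.5019 0.0402]
[0.6694 0.0403]
[ 0.5025 -0.0198]
[ 0.6661 -0.023 ]
[0.4509 0.3929 0.1303] [0.1762 0.9843]
[297.1701 242.1593] [ 289  186   17  104 1622] [296.9599 237.8342]
(array([ 0.49  ,  0.3992, -0.1722, -0.0149]), np.float64(0.07419929848772353))
(array([ 0.4869,  0.3997, -0.1752, -0.0071]), np.float64(0.1218774880885997))
pen 1841 [0.4607 0.4192 0.005 ] [0.4698 0.4195 0.005 ]
```

```bash
python3 -m jog '11 1 -15 0 28;11 1 -20 0 28;11 1 -20 0 28;10 2 -20 0 28;0 0 -16 0 28;0 0 -12 0 28;0 0 -6 0 28;0 0 0 0 28'
python3 -m jog '0 0 -2 0 28;0 0 0 0 28;0 0 0 0 5;0 0 0 0 5;0 0 0 0 5;0 0 0 0 5'
python3 -m jog '0 0 10 0 5;0 0 20 0 5;0 0 20 0 5; 0 0 20 0 5; 0 0 20 0 5; 0 0 0 0 5'
```

```text
time_s: 13.07
position: [0.4947, 0.3955, 0.0211]
eef_rot: [-0.284, -3.126, 0.004]
ft_force: [0.1, -1.0, 0.5]
finger_gap: 0.0281
finger_force: 0.0
time_s: 13.57
position: [0.4963, 0.3977, 0.0227]
eef_rot: [0.281, 3.127, 0.001]
ft_force: [-0.4, -1.4, 5.0]
finger_gap: 0.0127
finger_force: 29.6
time_s: 14.07
position: [0.4982, 0.399, 0.117]
eef_rot: [0.281, 3.122, 0.009]
ft_force: [0.4, 0.1, 0.8]
finger_gap: 0.0121
finger_force: 29.3
```

```bash
python3 -m jog '0 0 20 0 5;0 -20 15 -0.117 5;2 -33 0 -0.117 5;2 -33 0 -0.117 5;2 -33 0 -0.117 5;2 -33 0 -0.117 5;2 -33 0 -0.117 5;2 -33 0 -0.117 5' 
python3 -m jog '2 -33 0 -0.117 5;2 -33 0 -0.117 5;3 -33 -10 -0.117 5;3 -33 -10 -0.117 5;3 -33 -10 -0.117 5;3 -14 0 0 5;0 0 0 0 5;0 0 0 0 5'
python3 - <<'E'
from fit import *
c,im,s=snap('w11');p=s['position'];print(p,R.from_rotvec(s['eef_rot']).as_matrix()[:2,1])
col=im[:,283].max(1);print(col[90:200]);print(col[270:400])
E
```

```text
time_s: 14.73
position: [0.5069, 0.1778, 0.1453]
eef_rot: [-1.511, -2.753, 0.001]
ft_force: [0.1, 0.2, 0.8]
finger_gap: 0.0127
finger_force: 29.3
time_s: 15.4
position: [0.5232, -0.0001, 0.1155]
eef_rot: [-2.236, -2.204, 0.001]
ft_force: [0.0, 0.3, 0.0]
finger_gap: 0.0124
finger_force: 29.3
[ 0.5232 -0.0001  0.1155] [ 0.9999 -0.0144]
[206 206 206 205 205 206 205 205 206 204 206 205 205 207 205 205 204 205
 205 206 206 205 205 205 205 205 205 207 205 205 206 205 205 205 206 206
 206 207 207 207 207 207 207 206 207 207 206 205 182  98  81  31  55  72
  80  82  83  81  80  80  83  79  80  81  79  80  80  81  79  80  80  76
  82  79  75  77  78  78  77  79  78  68  48  48  51  46  34  35  33  19
  23  29  26  22  24  24  24  22  26  20  18  18  20  24  21  24  20  25
  27  22]
[ 25  20  17  24  15  22  23  25  25  22  20  17  19  11  15  20  34  48
  44  48  48  51  49  46  45  45  47  43  43  44  44  44  44  40  46  42
  42  43  40  42  48  42  40  37  46  37  45  38  37  38  37  35 153 207
 205 204 206 207 206 207 206 207 207 206 206 205 206 206 206 206 206 206
 206 205 207 206 206 206 181  62  21  28  24  22   8  20  25  22  17  24
  25  20  25  22  22  29  14  17  19  20  11  25  23  26  19  26  18  22
  16  18  22  26  20  24  22  21  22  26  19  19  21  18  22  18  17  23
  16  18  18  25]
```

Run:
```python
from fit import *
c,im,s=load('w11')
for z in (.104,.1068,.1095):
  a,b=plane(c,(283,140.5),z),plane(c,(283,321.7),z);print(z,a[1],b[1],(a+b)/2,a[1]-b[1])
print('row',[ (r,im[r,255:312].max(1)[::3].tolist()) for r in (160,310)])
```

```text
0.104 0.05791408445496396 -0.034956159968454234 [0.5237 0.0115 0.104 ] 0.0928702444234182
0.1068 0.05807481412357678 -0.03298021804935436 [0.5238 0.0125 0.1068] 0.09105503217293115
0.1095 0.058229803446882014 -0.031074845484508035 [0.5238 0.0136 0.1095] 0.08930464893139005
row [(160, [143, 142, 143, 143, 69, 72, 71, 76, 77, 80, 80, 83, 83, 87, 39, 210, 213, 213, 212]), (310, [14, 20, 18, 29, 21, 61, 43, 38, 36, 43, 43, 40, 45, 43, 108, 24, 26, 22, 16])]
```

```bash
python3 -m jog '0 -1 -15 0 5;0 0 -20 0 5;0 0 -15 0 5;0 0 -10 0 5;0 0 -5 0 5;0 0 0 0 5;0 0 0 0 5' 
python3 -m jog '0 0 -1 0 5;0 0 0 0 5;0 0 -1 0 5;0 0 0 0 5'|sed -n '2p;4,6p'
python3 -m jog '0 0 -1 0 5;0 0 0 0 5'|sed -n '2p;4,6p'
```

```text
time_s: 16.03
position: [0.524, -0.0003, 0.0517]
eef_rot: [2.234, 2.208, 0.001]
ft_force: [-0.6, 0.2, -0.6]
finger_gap: 0.0124
finger_force: 29.3
position: [0.524, -0.0008, 0.0497]
ft_force: [0.0, -0.2, -0.4]
finger_gap: 0.0125
finger_force: 29.3
position: [0.5237, -0.0008, 0.0483]
ft_force: [0.4, -0.0, -0.3]
finger_gap: 0.0123
finger_force: 29.3
```

```bash
python3 -m jog '0 0 -1 0 5;0 0 0 0 5'|sed -n '2p;4,6p'
python3 -m jog '0 0 -1 0 5;0 0 0 0 5'|sed -n '2p;4,6p'
```

```text
position: [0.5236, -0.0007, 0.0471]
ft_force: [-0.3, -0.3, -0.6]
finger_gap: 0.0119
finger_force: 29.3
position: [0.5238, -0.0007, 0.0466]
ft_force: [-0.8, 0.5, 2.2]
finger_gap: 0.0119
finger_force: 29.7
```

```bash
python3 -m jog '0 0 0 0 22;0 0 0 0 22;0 0 0 0 24;0 0 0 0 24;0 0 8 0 26;0 0 20 0 40;0 0 30 0 60;0 0 30 0 60' |sed -n '2p;4,6p'
python3 -m jog '10 0 20 0 85;10 0 10 0 85;10 0 0 0 85;10 0 0 0 85;10 0 0 0 85;10 0 0 0 85;0 0 0 0 85;0 0 0 0 85'|sed -n '2p;4,6p'
python3 -c "
from h import *
snap('w12')"
python3 -m jog '-8 -38 8 0 85;-8 -38 0 0 85;-8 -38 0 0 85;-8 -38 0 0 85;-8 -38 0 0 85;-8 -38 0 0 85;-8 -38 0 0 85;-8 -38 0 0 85'|sed -n '2p;4,6p'
python3 -m jog '0 -38 0 -0.03 85;0 -38 0 0 85;0 0 0 0 85;0 0 0 0 85'|sed -n '2p;4,6p'
python3 - <<'E'
from fit import *
c9,i9,_=load('w12')
for sd,g in [((.645,.010,.038),[.645,.01,1.56,.024]),((.524,.011,.038),[.524,.011,1.56,.024])]:
    m,ce,st=comp(i9.max(2)<60,proj(c9,sd));print(st,'placed',fitbox([(c9,m)],g,(.092,.014,.014)))
def col(im,n):
    h,s,v=hsv(im)
    return ((h>100)&(h<125)&(s>130)) if n=='b' else (((h<8)|(h>172))&(s>150)&(v>90))
for n,x in (('b',.498),('r',.669)):
    m,ce,st=comp(col(i9,n),proj(c9,(x,.01,.02)));print(n,st,plane(c9,ce,.018))
c,im,s=snap('w13');print(s['time_s'],s['position'],R.from_rotvec(s['eef_rot']).as_matrix()[:2,1])
h,sa,v=hsv(im);g=(h>50)&(h<80)&(sa>120);m,ce,st=comp(g,proj(c,(.487,-.4064,.024)));print(st)
print(fitbox([(c,m)],[.519,-.4064,1.523,0],(.168,.064,.024)))
c5,i5,_=load('w5');h,sa,v=hsv(i5);m5=comp((h>50)&(h<80)&(sa>120),(255,182))[0]
print(fitbox([(c,m),(c5,m5)],[.519,-.4064,1.523,0],(.168,.064,.024)))
E
```

```text
position: [0.5228, -0.0006, 0.1347]
ft_force: [0.2, -0.8, -0.4]
finger_gap: 0.0594
finger_force: 0.0
position: [0.5834, -0.0007, 0.1628]
ft_force: [-0.1, -0.1, -0.5]
finger_gap: 0.0848
finger_force: 0.0
position: [0.5185, -0.3061, 0.172]
ft_force: [0.5, -1.2, -0.2]
finger_gap: 0.0849
finger_force: 0.0
position: [0.5188, -0.3822, 0.1717]
ft_force: [0.4, 1.0, 0.5]
finger_gap: 0.0846
finger_force: 0.0
[ 344  133   24  108 1613] placed (array([0.6467, 0.0088, 1.5737, 0.0173]), np.float64(0.047706227281169564))
[ 200  133   26  107 2039] placed (array([0.5221, 0.0103, 1.5662, 0.0144]), np.float64(0.04398273877009343))
b [180 162  14  50 482] [0.4974 0.0107 0.018 ]
r [373 162  14  50 500] [0.6699 0.0083 0.018 ]
19.25 [ 0.5188 -0.3822  0.1717] [ 0.999  -0.0458]
[ 247  128   73  173 4053]
(array([ 0.5181, -0.4063,  1.5248, -0.0043]), np.float64(0.01131207852969855))
(array([ 0.5183, -0.406 ,  1.5268, -0.0039]), np.float64(0.023446244808133475))
```

Both bars are placed well: centres (0.645, 0.009) and (0.523, 0.010) against the tray centre (0.584, 0.0095). The green tray is at (0.518, −0.406), and I grasp it now.

```bash
python3 -m jog '0 -12 -20 0 85;-1 -12 -30 0 85;0 0 -30 0 85;0 0 -30 0 85;0 0 -20 0 85;0 0 -14 0 85;0 0 -7 0 85;0 0 0 0 85'
python3 -m jog '0 0 -2 0 85;0 0 0 0 75;0 0 0 0 55;0 0 0 0 55;0 0 0 0 55;0 0 0 0 55' 40
```

```text
time_s: 19.97
position: [0.5182, -0.4029, 0.0197]
eef_rot: [-2.265, -2.173, 0.0]
ft_force: [0.2, 0.1, -0.7]
finger_gap: 0.0845
finger_force: 0.0
time_s: 20.47
position: [0.5199, -0.4058, 0.0216]
eef_rot: [2.266, 2.171, 0.0]
ft_force: [-0.7, 0.8, 5.7]
finger_gap: 0.0627
finger_force: 44.8
```

```bash
python3 -m jog '0 0 5 0 55;0 0 10 0 55;0 0 15 0 55;0 0 20 0 55;0 0 20 0 55;0 0 20 0 55;0 0 20 0 55;0 0 15 0 55'
python3 -m jog '3 15 0 0.08 55;4 22 0 0.1 55;4 26 0 0.1 55;4 26 0 0.1 55;4 26 0 0.1 55;4 26 0 0.1 55;4 26 0 0.1 55;4 26 0 0.1 55' |sed -n '2,6p'
python3 -m jog '4 26 0 0.1 55;4 26 0 0.1 55;4 26 0 0.1 55;4 26 0 0.1 55;4 26 0 0.1 55;4 26 0 0.1 55;4 26 0 0.1 55;3 22 0 0.1 55' |sed -n '2,6p'
python3 -m jog '2 12 0 0.026 55;0 0 0 0 55;0 0 0 0 55;0 0 0 0 55'
python3 - <<'E'
from fit import *
c,im,s=snap('w14');p=s['position'];print(p,R.from_rotvec(s['eef_rot']).as_matrix())
h,sa,v=hsv(im);g=((h>50)&(h<80)&(sa>120)).astype(np.uint8)
ys,xs=np.nonzero(g);print(len(xs),xs.min(),xs.max(),ys.min(),ys.max())
E
```

```text
time_s: 21.13
position: [0.5192, -0.4052, 0.1477]
eef_rot: [2.266, 2.171, 0.0]
ft_force: [1.0, 0.1, -0.4]
finger_gap: 0.0627
finger_force: 44.3
position: [0.5497, -0.2105, 0.145]
eef_rot: [1.265, 2.875, 0.0]
ft_force: [-0.1, -0.2, -1.9]
finger_gap: 0.0626
finger_force: 44.2
position: [0.5807, -0.006, 0.1451]
eef_rot: [0.044, 3.141, 0.0]
ft_force: [-0.4, 0.3, -1.5]
finger_gap: 0.0625
finger_force: 44.2
time_s: 22.8
position: [0.5827, 0.0034, 0.1445]
eef_rot: [0.015, 3.142, -0.001]
ft_force: [-0.4, 0.9, -2.2]
finger_gap: 0.063
finger_force: 44.3
[0.5827 0.0034 0.1445] [[-1.      0.0095  0.    ]
 [ 0.0095  1.     -0.0006]
 [-0.     -0.0006 -1.    ]]
15998 0 556 75 419
```

View pics/w14.png

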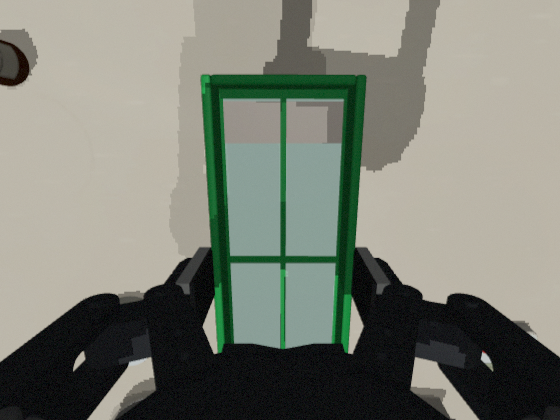

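w14 shows the green tray level and aligned in the grip, with its near end rim at row 76 and edges at columns 203–365.

Run:
```python
from fit import *
c,im,s=load('w14');z=.1469
h,sa,v=hsv(im);g=((h>50)&(h<80)&(sa>120))
print(g[70:84,283].astype(int),[ (r,np.nonzero(g[r])[0][[0,-1]]) for r in (78,82,120,160,200,240)])
for p in [(203,76),(365,76),(283,75.5)]: print(plane(c,p,z))
```

```text
[0 0 0 0 0 1 1 1 1 1 1 1 1 1] [(78, array([201, 365])), (82, array([201, 365])), (120, array([204, 362])), (160, array([207, 360])), (200, array([209, 357])), (240, array([212, 354]))]
[ 0.5    -0.0258  0.1469]
[0.5006 0.0362 0.1469]
[0.5001 0.0048 0.1469]
```

```bash
python3 -m jog '0 3 -10 -0.004 55;0 3 -15 0 55;0 0 -20 0 55;0 0 -15 0 55;0 0 -12 0 55;0 0 -7 0 55;0 0 0 0 55;0 0 0 0 55' |sed -n '1,6p'
python3 -m jog '0 0 -2 0 55;0 0 0 0 55'|sed -n '2p;4,6p'
```

```text
time_s: 23.52
position: [0.5827, 0.01, 0.0651]
eef_rot: [-0.019, -3.141, 0.0]
ft_force: [0.0, 0.8, -1.5]
finger_gap: 0.0628
finger_force: 44.3
position: [0.5835, 0.0101, 0.0643]
ft_force: [-0.7, 0.1, -2.0]
finger_gap: 0.0624
finger_force: 44.3
```

```bash
for i in 1 2 3 ; do python3 -m jog '0 0 -1 0 55;0 0 0 0 55'|sed -n '2p;4p'; done
```

```text
position: [0.5831, 0.0103, 0.0629]
ft_force: [0.3, 0.3, -1.9]
position: [0.5827, 0.0103, 0.0613]
ft_force: [-0.6, -0.6, -2.4]
position: [0.5826, 0.0103, 0.0601]
ft_force: [-1.2, 1.0, -1.6]
```

```bash
for i in 1 2 ; do python3 -m jog '0 0 -1 0 55;0 0 0 0 55'|sed -n '2p;4p'; done
```

```text
position: [0.5828, 0.0103, 0.0593]
ft_force: [0.2, -0.9, -1.1]
position: [0.5831, 0.0103, 0.0587]
ft_force: [-0.5, 1.0, 0.8]
```

```bash
python3 -m jog '0 0 0 0 66;0 0 0 0 70;0 0 0 0 75;0 0 0 0 85;0 0 0 0 85;0 0 8 0 85;0 0 15 0 85;0 0 25 0 85' |sed -n '2p;4,6p'
python3 -m jog '0 0 30 0 85;0 0 30 0 85;0 0 30 0 85;0 0 30 0 85;0 0 0 0 85;0 0 0 0 85' |sed -n '2p;4,6p'
python3 - <<'E'
from fit import *
c,im,s=snap('w15');print(s['time_s'])
h,sa,v=hsv(im);g=(h>50)&(h<80)&(sa>120);m,ce,st=comp(g,proj(c,(.5,.01,.062)));print(st)
print('green',fitbox([(c,m)],[.584,.01,0,.038],(.168,.064,.024)))
m=m.copy()
def col(im,n):
    h,s,v=hsv(im)
    return ((h>100)&(h<125)&(s>130)) if n=='b' else (((h<8)|(h>172))&(s>150)&(v>90))
for n,x in (('b',.498),('r',.669)):
    q=proj(c,(x,.01,.02));mm,ce,st=comp(col(im,n),q);print(n,q,st,plane(c,ce,.018))
w=load('w9');print('box',plane(w[0],(460,260),0),plane(w[0],(497,60),0))
D=snap('side1','side');S=snap('scene1','scene')
for k in (D,S):
    h,sa,v=hsv(k[1]);g=(h>50)&(h<80)&(sa>100);m2=comp(g,proj(k[0],(.584,.01,.06)))[0];print(m2.sum(),fitbox([(k[0],m2),(c,m)],[.584,.01,0,.038],(.168,.064,.024)))
E
```

```text
position: [0.5806, 0.0105, 0.1044]
ft_force: [-0.3, -0.1, 0.0]
finger_gap: 0.0851
finger_force: 0.0
position: [0.5842, 0.0101, 0.23]
ft_force: [-1.0, 0.6, -0.8]
finger_gap: 0.0848
finger_force: 0.0
25.6833
[ 249   98   69  169 3643]
green (array([ 0.5836,  0.0109, -0.0116,  0.0324]), np.float64(0.016952119407991278))
b [281.1209  98.9985] [261  95  42   3 125] [0.495  0.0106 0.018 ]Traceback (most recent call last):
  File "<stdin>", line 10, in <module>
  File "fit.py", line 6, in comp
    ys,xs=np.nonzero(l);i=np.argmin((xs-seed[0])**2+(ys-seed[1])**2);k=l[ys[i],xs[i]];return l==k,ce[k],st[k]
                          ~~~~~~~~~^^^^^^^^^^^^^^^^^^^^^^^^^^^^^^^^^
    return _wrapfunc(a, 'argmin', axis=axis, out=out, **kwds)
    return bound(*args, **kwds)
ValueError: attempt to get argmin of an empty sequence
```

The green tray sits at (0.5836, 0.0109), yaw −0.012, matching the aluminium tray. Now the white-capped bottle.

```bash
python3 -m jog '-8 30 -8 0 85;-8 33 -8 0 85;-8 33 -8 0 85;-8 33 -8 0 75;-8 33 -8 0 70;-8 33 -8 0 70;-8 33 -8 0 70;-8 33 -8 0 70' |sed -n '2p;4,6p'
python3 -m jog '-2 33 0 0 70;0 3 0 0 70;0 0 0 0 70;0 0 0 0 70' |sed -n '1,6p'
python3 - <<'E'
from fit import *
c,im,s=snap('w16');print(s['position'])
q=proj(c,(.5177,.3072,.075));print('cap',q)
h,sa,v=hsv(im);x,y=int(q[0]),int(q[1])
for r in range(y-24,y+28,4): print(r,im[r,x-32:x+34:4].max(1),sa[r,x-32:x+34:8])
E
```

```text
position: [0.5167, 0.2723, 0.1596]
ft_force: [1.2, -0.1, -0.1]
finger_gap: 0.0698
finger_force: 0.0
time_s: 26.73
position: [0.5159, 0.3067, 0.1608]
eef_rot: [-0.017, -3.139, 0.003]
ft_force: [0.9, -1.0, -0.6]
finger_gap: 0.0701
finger_force: 0.0
[0.5159 0.3067 0.1608]
cap [282.816  217.9277]
193 [151 151 149  84  25  38  40  44  29  31  32  29  70 116 153 152 150] [ 29  26 255 255 255 183  36  27  27]
197 [149 152 150  61  39  52  44  31  29  33  36  27  28 146 154 151 151] [ 27  29 255 249 255 198 164  26  30]
201 [150 151 150  31  50  49  57  65  70  66  44  30  38 149 152 152 153] [ 27  27 230  72  18 133 242  29  28]
205 [150 149 149  36  47  55  71  96 123 100  71  34  40 143 152 153 155] [ 29  26 255  22  21  18 230  27  28]
209 [151 152 150  42  46  76 170 174 175 177 174  70  38 143 153 153 151] [ 29  27 255  12  16  15 235  30  25]
213 [150 150 152  53  53 150 175 175 177 174 173 162  36 153 152 151 153] [ 27  29 241  12  16  13 255  29  25]
217 [151 152 151 150  51 175 176 177 177 175 173 171  53 151 151 151 151] [ 29  29 255  13  13  16 159  27  27]
221 [150 150 151 149  97 174 176 173 175 173 174 172 149 151 150 150 171] [25 25 50 14 17 15 26 25 27]
225 [153 149 151 149 149 141 174 174 173 173 172 140 151 151 150 150 171] [28 25 27 15 15 18 27 27 25]
229 [149 151 150 150 150 149 143 175 174 171 143 149 150 151 151 151 150] [26 25 25 20 16 20 27 27 27]
233 [150 151 151 152 151 149 150 150 149 150 150 151 150 150 151 159 171] [27 29 29 29 29 29 25 24 27]
237 [149 149 151 151 150 150 147 152 149 150 150 160 170 158 170 170 171] [27 27 25 24 27 27 26 27 25]
241 [149 150 149 148 150 151 149 151 160 170 169 172 169 170 169 171 169] [29 29 27 24 27 26 26 24 26]
```

The cap's measured centre (282,219) matches the prediction to 1 mm.

```bash
python3 -m jog '2 0 -25 0 70;0 0 -30 0 70;0 0 -25 0 70;0 0 -20 0 70;0 0 -15 0 70;0 0 -10 0 70;0 0 -5 0 70;0 0 0 0 70' |sed -n '2p;4,6p'
python3 -m jog '0 0 0 0 45;0 0 0 0 25;0 0 0 0 25;0 0 0 0 25;0 0 0 0 25;0 0 0 0 25' 30
python3 -m jog '0 0 5 0 25;0 0 10 0 25;0 0 15 0 25; 0 0 20 0 25; 0 0 20 0 25;0 0 20 0 25;0 0 20 0 25; 0 0 0 0 25'
```

```text
position: [0.5183, 0.3061, 0.0312]
ft_force: [0.0, 0.3, 0.3]
finger_gap: 0.0701
finger_force: 0.0
time_s: 27.95
position: [0.52, 0.3075, 0.034]
eef_rot: [0.018, 3.139, 0.001]
ft_force: [0.6, -2.8, 5.6]
finger_gap: 0.0328
finger_force: 30.1
time_s: 28.62
position: [0.5212, 0.3087, 0.148]
eef_rot: [0.018, 3.134, 0.006]
ft_force: [1.0, 1.1, -0.2]
finger_gap: 0.0327
finger_force: 29.7
```

```bash
python3 -m jog '10 -15 0 0 25;19 -30 0 0 25;19 -30 0 0 25;19 -30 0 0 25;19 -30 0 0 25;19 -30 0 0 25;19 -30 0 0 25;19 -30 0 0 25' |sed -n '2p;4,6p'
python3 -m jog '19 -30 0 0 25;19 -30 0 0 25;10 -16 0 0 25;0 0 0 0 25;0 0 0 0 25;0 0 0 0 25'|sed -n '1,6p'
python3 - <<'E'
from fit import *
c,im,s=snap('w17');print(s['position'])
ys,xs=np.nonzero((im.min(2)>100)&(im.max(2).astype(int)-im.min(2)<28));q=proj(c,s['position']+np.array([0,0,.041]));print(q)
x,y=int(q[0]),int(q[1])
h,sa,v=hsv(im)
for r in range(y-40,min(y+40,419),5): print(r,v[r,x-42:x+44:5],sa[r,x-40:x+42:10])
E
```

```text
position: [0.6617, 0.0809, 0.1409]
ft_force: [-0.0, 0.3, -0.4]
finger_gap: 0.0326
finger_force: 29.7
time_s: 29.78
position: [0.7088, 0.007, 0.1411]
eef_rot: [-0.018, -3.14, -0.001]
ft_force: [0.5, 0.5, -1.2]
finger_gap: 0.0325
finger_force: 29.7
[0.7088 0.007  0.1411]
[281.2502 325.4949]
285 [ 9 15 36 38 77 81 88 84 86 86 89 86 88 85 81 53 36 14] [ 98 209  19  29  29  29  22  22 188]
290 [ 19  13  38  40  81  82  86  89  97  96  98 100  94  86  83  77  39  17] [177 255  22  21  26  21  23  22 175]
295 [ 13  11 124  39  81  88  90 109 114 114 118 118 116 103  90  80  29  17] [ 75 255  24  26  22  20  22  24 162]
300 [ 15  10 206  34  82  96 116 118 116 115 117 115 118 115 115  88 109  17] [255   9  30  22  24  20  22  18  93]
305 [ 18  24 204 176  89 115 117 114 118 116 117 118 115 118 117 108 195  17] [106   6  27  20  20  22  20  24   4]
310 [ 24 137 204 203  96 112 114 116 115 117 114 115 115 117 116 118 131  16] [18  7 24 22 20 24 26 22 11]
315 [ 31 200 206 205 110 116 116 118 118 118 116 118 114 117 116 115  80  17] [106  11  18  24  26  21  24  26   9]
320 [ 14 204 203 205 113 
[... 210 characters left out ...]
 206 204 152 116 116 116 116 117 115 118 116 116 117 132 203 203] [14 13 26 24 22 22 24 24 14]
335 [204 202 201 203 205 128 115 114 117 114 117 117 116 115 133 202 202 201] [13 13 14 25 22 28 24 15 13]
340 [202 201 201 202 201 200 201 118 114 116 118 115 117 199 203 203 203 203] [15 15 16 15 22 26 19 13 15]
345 [ 17  19  19  16  26 169 202 202 203 202 202 203 183 104  13  16  27  19] [128  85  16  15  15  14  16  43 115]
350 [25 20 18 17 23 19 24 19 19 25 19 14 24 13 16 21 13 21] [28 81 49 32 64 35 77 48 54]
355 [18 15 16 25 16 20 19 20 16 14 15 17 20 12 15 15 19 19] [115 119 128  75  23  45  27  40  51]
360 [21 24 22 22 19 24 16 15 11 16 13 12 22 18 24 21 25 17] [55 46 20 57  0 60 73 77 51]
```

Run:
```python
from fit import *
c,im,s=load('w17')
for z in (.178,.182,.186): print(plane(c,(286.5,316.5),z),np.linalg.norm(plane(c,(259,316),z)-plane(c,(314,316),z)))
```

```text
[0.7082 0.0088 0.178 ] 0.01894623946561707
[0.7055 0.0088 0.182 ] 0.018147919368976938
[0.7027 0.0088 0.186 ] 0.0173495992723368
```

```bash
python3 -m jog '3 -1 -20 0 25;0 0 -25 0 25;0 0 -20 0 25;0 0 -15 0 25;0 0 -12 0 25;0 0 -8 0 25;0 0 0 0 25;0 0 0 0 25' |sed -n '2p;4,6p'
for i in 1 2 3; do python3 -m jog '0 0 -1.5 0 25;0 0 0 0 25'|sed -n '2p;4p'; done
```

```text
position: [0.7129, 0.0055, 0.0426]
ft_force: [0.1, -0.2, -0.7]
finger_gap: 0.0326
finger_force: 29.7
position: [0.7137, 0.0052, 0.0424]
ft_force: [0.9, -0.6, -0.1]
position: [0.7131, 0.0052, 0.0399]
ft_force: [-0.2, -0.1, -0.7]
position: [0.7126, 0.0052, 0.0377]
ft_force: [-0.0, 0.5, -1.4]
```

```bash
python3 -m jog '0 1 -1 0 25;0 0 0 0 25'|sed -n '2p;4p'
for i in 1 2 3 4; do python3 -m jog '0 0 -1 0 25;0 0 0 0 25'|sed -n '2p;4p'; done
```

```text
position: [0.7126, 0.0064, 0.0365]
ft_force: [0.3, 0.6, -0.4]
position: [0.7126, 0.0063, 0.0355]
ft_force: [-0.3, 0.3, -0.5]
position: [0.7126, 0.0063, 0.0346]
ft_force: [-0.0, -0.5, -1.2]
position: [0.713, 0.0063, 0.0341]
ft_force: [-0.4, 0.0, 0.4]
position: [0.7133, 0.0062, 0.034]
ft_force: [-1.1, -0.3, 4.8]
```

```bash
python3 -m jog '0 0 0 0 38;0 0 0 0 45;0 0 0 0 55;0 0 0 0 65;0 0 0 0 70;0 0 10 0 70;0 0 20 0 70;0 0 30 0 70' |sed -n '2p;4,6p'
python3 -m jog '-8 0 30 0 70;-8 0 30 0 70;-8 0 30 0 70;-8 0 15 0 70;0 0 0 0 70;0 0 0 0 70' |sed -n '2p;4,6p'
python3 - <<'E'
from fit import *
c,im,s=snap('w18');print(s['time_s'],s['position'])
q=proj(c,(.711,.008,.075));print(q)
x,y=int(q[0]),int(q[1]);h,sa,v=hsv(im)
for r in range(y-48,y+24,4): print(r,v[r,x-32:x+34:4],sa[r,x-32:x+34:8])
for n in 'br':
    m=((h>100)&(h<125)&(sa>130)) if n=='b' else (((h<8)|(h>172))&(sa>150)&(v>90))
    try:
        m,ce,st=comp(m,proj(c,(.5 if n=='b' else .67,.01,.02)));print(n,st,plane(c,(ce[0],st[1]+st[3]),.018))
    except Exception as e: print(n,e)
E
```

```text
position: [0.7102, 0.0065, 0.0901]
ft_force: [0.2, -0.3, -1.1]
finger_gap: 0.0701
finger_force: 0.0
position: [0.6813, 0.0062, 0.1998]
ft_force: [-0.3, 1.0, 0.3]
finger_gap: 0.0701
finger_force: 0.0
33.0 [0.6813 0.0062 0.1998]
[284.4877 234.5394]
186 [153 151 152 149 153 152 153 152 154 153 151 150 151 153 156 154 152] [27 25 27 28 28 25 27 26 27]
190 [152 151 152 153 153 153 152 133  83  84  83 119 152 152 153 151 153] [29 30 30 29 25 31 27 30 28]
194 [151 151 151 153 152 152 137  83  82  84  85  84  84 151 152 152 152] [27 27 29 30 25 30 27 25 30]
198 [151 150 151 151 153 128  42  17  26  46  87  85  84 153 151 152 154] [ 29  29  28 121 226  35  30  29  30]
202 [149 152 151 152 150  26  24  28  28  23   4  83  83  84 152 150 151] [ 26  27  25 223 228 255  31  27  27]
206 [152 151 152 152  50  22  26  23  24  26  22  43  84 137 152 153 152] [ 23  27  87 167 255 255  30  27  29]
210 [151 150 151 151  23  24  29  29  38  29  24  25  80 151 172 171 161] [ 27  27 233 211 221 255  29  28  29]
214 [151 152 152 153  25  38  47  43  34  35  28  28 151 151 170 171 171] [ 25  27 255 222 210 2
[... 478 characters left out ...]
49 149 149  75 177 179 177 176 175 128 170 170 170 173 171] [25 27 27 14 16 19 26 24 27]
238 [151 150 149 151 149 151 175 177 175 175 176 112 172 171 170 170 171] [29 27 26 15 15 16 25 24 25]
242 [171 171 169 171 170 170 157 176 175 174 172 171 172 172 172 170 172] [27 26 26 21 17 18 25 25 24]
246 [169 169 170 170 169 170 170 152 151 155 172 170 171 170 171 170 171] [26 26 26 26 25 25 25 25 27]
250 [171 170 173 172 173 171 171 170 170 173 172 173 171 169 170 172 174] [28 28 24 27 24 25 24 26 26]
254 [171 169 171 172 170 170 172 172 169 170 172 171 171 172 170 173 172] [27 25 27 27 24 24 25 24 25]
b [244  17   1   1   1] [ 0.5278 -0.0257  0.018 ]
r [462 227  10  10  80] [0.7373 0.2011 0.018 ]
```

The white-capped bottle stands at (0.711, 0.008), as intended. Next is the black-capped bottle.

```bash
python3 -m jog '-27 -27 -5 0 70;-27 -27 -5 0 70;-27 -27 -5 0 70;-27 -27 -5 0 70;-27 -27 -5 0 70;-27 -27 -5 0 70;-27 -27 -5 0 70;-25 -27 -5 0 70' |sed -n '2p;4,6p'
python3 -m jog '0 -4 0 0 70;0 0 0 0 70;0 0 0 0 70' |sed -n '1,6p'
python3 - <<'E'
from fit import *
c,im,s=snap('w19');print(s['position'])
q=proj(c,(.4672,-.215,.075));print('cap',q)
x,y=int(q[0]),int(q[1]);h,sa,v=hsv(im)
for r in range(y-24,y+28,4): print(r,v[r,x-32:x+34:4],sa[r,x-32:x+34:8])
E
```

```text
position: [0.4642, -0.21, 0.155]
ft_force: [0.2, 0.2, -0.4]
finger_gap: 0.0701
finger_force: 0.0
time_s: 33.97
position: [0.4664, -0.2134, 0.1564]
eef_rot: [-0.02, -3.14, -0.003]
ft_force: [-0.4, 0.6, -0.6]
finger_gap: 0.0698
finger_force: 0.0
[ 0.4664 -0.2134  0.1564]
cap [279.4892 218.5143]
194 [153 153 153 154  19  25  32  39  39  37  28  24  24  84 117 151 153] [ 25  28 255 255 229 255 191  24  28]
198 [153 152 154 152  28  39  46  31  35  27  23  33  24  81 150 153 153] [ 25  26 255 200 219 255 255  24  23]
202 [154 151 151 153  36  50  49  19   8   0  16  26  29  45 155 154 154] [ 26  27 220 224  96 255 211  25  25]
206 [153 154 153 130  50  47  13  19  14  13   0  20  27  33 154 154 154] [ 28  27 209  59  36   0 236  26  26]
210 [154 153 153  98  51  14  10  43  45  41  37   8  25  39 154 154 153] [ 26  25 215  26  23  14 204  28  25]
214 [153 153 154 121  50  15  56  50  39  40  32  30   5  33 154 153 153] [ 28  28 224  32  20  16 204  26  27]
218 [155 153 154 154  51  17  39  39  39  39  34  42  19  84 154 154 153] [ 26  26 245  26  13  38  81  25  28]
222 [152 151 152 154  85  27  41  40  35  39  36  39  19 152 152 152 159] [27 25 63 19 36 21 27 25 26]
226 [151 153 155 152 153  74  37  37  36  43  36  34 128 154 153 152 156] [30 26 28 14 42 35 32 28 25]
230 [152 152 154 153 153 153  40  35  36  39  39  31 153 153 155 153 166] [25 28 25 13 21 13 27 26 18]
234 [152 152 151 153 153 153 154 117  87  84 120 154 152 153 153 154 167] [25 29 27 26 26 26 25 27 21]
238 [151 153 154 153 153 153 153 153 153 152 152 152 153 153 154 153 170] [25 28 27 28 28 27 27 26 21]
242 [152 152 154 151 153 154 154 152 153 154 153 154 153 153 153 161 169] [27 28 28 26 28 27 25 27 21]
```

```bash
python3 -m jog '2 -1 -25 0 70;0 0 -30 0 70;0 0 -25 0 70;0 0 -20 0 70;0 0 -15 0 70;0 0 -8 0 70;0 0 -3 0 70;0 0 0 0 70' |sed -n '2p;4,6p'
python3 -m jog '0 0 0 0 45;0 0 0 0 25;0 0 0 0 25;0 0 0 0 25;0 0 0 0 25;0 0 0 0 25' 30
python3 -m jog '0 0 5 0 25;0 0 10 0 25;0 0 15 0 25; 0 0 20 0 25; 0 0 20 0 25;0 0 20 0 25;0 0 20 0 25; 0 0 0 0 25'
```

```text
position: [0.469, -0.2139, 0.0313]
ft_force: [0.1, -0.2, -0.1]
finger_gap: 0.07
finger_force: 0.0
time_s: 35.18
position: [0.4697, -0.2154, 0.0333]
eef_rot: [0.019, 3.139, -0.002]
ft_force: [-0.9, 0.6, 6.5]
finger_gap: 0.0323
finger_force: 30.3
time_s: 35.85
position: [0.471, -0.2162, 0.1471]
eef_rot: [0.018, 3.134, -0.007]
ft_force: [1.6, -0.2, -0.4]
finger_gap: 0.0324
finger_force: 29.8
```

```bash
python3 -m jog '-2 18 0 0 25;-2 30 0 0 25;-2 30 0 0 25;-2 30 0 0 25;-2 30 0 0 25;-1 30 0 0 25;-1 30 0 0 25;0 28 0 0 25' |sed -n '2p;4,6p'
python3 -m jog '0 0 0 0 25;0 0 0 0 25;0 0 0 0 25'|sed -n '1,6p'
```

```text
position: [0.4556, 0.0129, 0.1406]
ft_force: [0.2, -0.8, -1.4]
finger_gap: 0.0324
finger_force: 29.9
time_s: 36.77
position: [0.4563, 0.011, 0.1411]
eef_rot: [-0.018, -3.141, 0.001]
ft_force: [-0.0, 0.4, -0.5]
finger_gap: 0.0326
finger_force: 30.0
```

```bash
python3 -m jog '1 0 -20 0 25;0 0 -25 0 25;0 0 -20 0 25;0 0 -17 0 25;0 0 -14 0 25;0 0 -7 0 25;0 0 0 0 25;0 0 0 0 25' |sed -n '2p;4,6p'
for i in 1 2 3; do python3 -m jog '0 0 -1 0 25;0 0 0 0 25'|sed -n '2p;4p'; done
```

```text
position: [0.4577, 0.0105, 0.0388]
ft_force: [0.1, 0.9, -0.1]
finger_gap: 0.0323
finger_force: 30.0
position: [0.4587, 0.0109, 0.0389]
ft_force: [0.7, -0.1, -0.3]
position: [0.4582, 0.0112, 0.0374]
ft_force: [0.0, -0.4, 0.1]
position: [0.4577, 0.0113, 0.0358]
ft_force: [0.3, -0.1, -1.2]
```

```bash
for i in 1 2 3; do python3 -m jog '0 0 -1 0 25;0 0 0 0 25'|sed -n '2p;4p'; done
```

```text
position: [0.4576, 0.0114, 0.0346]
ft_force: [-0.3, -0.6, -0.8]
position: [0.4575, 0.0113, 0.0336]
ft_force: [0.3, 0.1, -1.0]
position: [0.4579, 0.0113, 0.0334]
ft_force: [-2.4, 0.3, 4.3]
```

```bash
python3 -m jog '0 0 0 0 38;0 0 0 0 45;0 0 0 0 55;0 0 0 0 65;0 0 0 0 70;0 0 10 0 70;0 0 20 0 70;0 0 30 0 70' |sed -n '2p;4,6p'
python3 -m jog '4 0 35 0 70;4 0 35 0 70;4 0 35 0 70;4 0 35 0 70;4 0 20 0 85;0 0 0 0 85;0 0 0 0 85' |sed -n '1,6p'
python3 - <<'E'
from fit import *
c,im,s=snap('w20')
q=proj(c,(.4567,.0113,.075));x,y=int(q[0]),int(q[1]);h,sa,v=hsv(im);print('exp',q)
print('col',v[y-30:y+20,x]);print('row',v[y,x-25:x+26])
g=(h>50)&(h<80)&(sa>120);m=comp(g,proj(c,(.5,.01,.062)))[0];print('green',fitbox([(c,m)],[.584,.01,0,.038],(.168,.064,.024)))
m,ce,st=comp((h>100)&(h<125)&(sa>130),proj(c,(.495,.01,.018)));print(st,plane(c,(ce[0],st[1]),.018))
S=snap('scene2','scene');D=snap('side2','side')
a=cv2.resize(S[1][170:300,170:400],(800,452),interpolation=2)[:300];b=cv2.resize(D[1][165:245,215:345],(400,246),interpolation=2)
w=cv2.resize(im[0:345],(400,246),interpolation=cv2.INTER_AREA)
cv2.imwrite('pics/final.png',np.vstack([a,np.hstack([b,w])]))
E
```

```text
position: [0.4554, 0.0116, 0.0913]
ft_force: [1.2, 0.1, -0.1]
finger_gap: 0.0702
finger_force: 0.0
time_s: 39.68
position: [0.4785, 0.0112, 0.2552]
eef_rot: [0.018, 3.138, -0.001]
ft_force: [-0.1, -0.5, -0.4]
finger_gap: 0.0849
finger_force: 0.0
exp [282.0151 166.0154]
col [115 120 117 102  84  85  84  89  83  72  27  25  26  27  37  36  36  31
  22  12  20  36  53  48  47  48  45  47  40  41  42  36  44  45  41  42
  40  40  39  39  37  33  81 131 147 146 129  83  82  80]
row [146 145 147 147 147 144 147 148 147 145 148  83  47  52  50  57  26  31
  51  45  44  45  46  40  43  42  41  48  48  33  35  37  31  34  34  30
  32  11  24  30  37 100 159 166 165 165 168 165 165 164 164]
green (array([ 0.5865,  0.0113, -0.0128,  0.0329]), np.float64(0.01717226996405804))
[264 189  37  10 360] [0.4924 0.0107 0.018 ]
```

View pics/final.png

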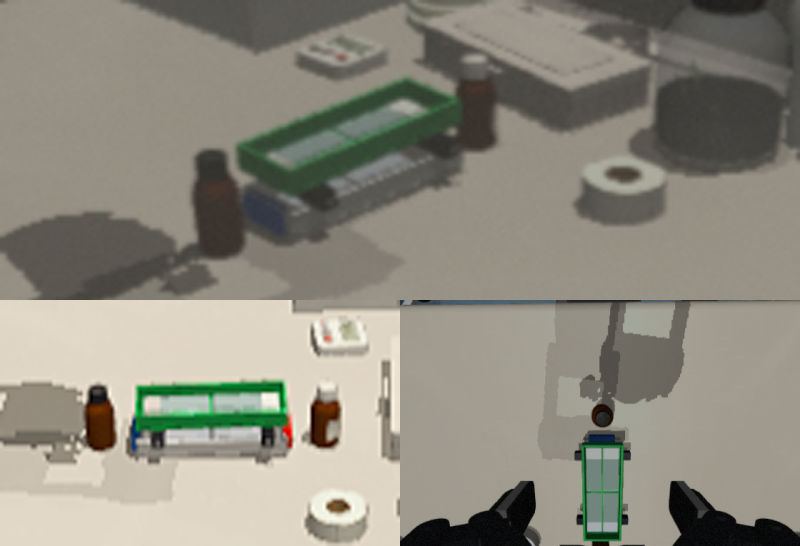

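The final view shows the green tray level and square on both bars above the aluminium tray. The bottles stand upright in line off the blue and red lugs, with gaps of about 18 and 22 mm. The timer and film roll are untouched.

```bash
python3 -c "
from bench import manip
print(manip.sign_off())"
```

```text
the job is handed in; nothing more can be done
None
```

I stacked the green tray level and square on both spacer bars over the aluminium tray, stood the white- and black-capped bottles off the red and blue ends with gaps of about 22 and 18 mm, left the timer and film roll alone, and handed the job in at about 40 s; it returned no verdict.

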